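# Pack the fitting kit into its foam inlays

## Robot

A 7-joint arm with a two-finger parallel gripper is mounted at the origin on a cart in front of the work surface, level with it; the furniture and walls round the work are solid. World frame = base frame: x ahead of the robot, y to its left, z up, the work surface at z = 0. Lengths are in m, angles in rad, forces in N, time in s.
With the tool pointing down it reaches from about 0.425 to 0.875 m from the base axis. Payload 4.7 kg.
Tool frame: the origin (TCP) lies where the fingers leave the gripper's body, on its centre line; the fingertips stand 70 mm ahead of it and the grasp point (between the pads) lies 51 mm ahead of it; z points along the fingers, y is the line along which they close (so a half turn about z gives the same grasp; the last joint's range is limited). The gripper opens to 87 mm and grips with 3 to 60 N. Pads are 19 mm wide; open, the fingers measure 117 mm over their backs; the gripper's body (75 mm by 190 mm) begins 51 mm behind the grasp point.
Start: joints at [-1.19, 0.321, -0.07, 1.45, 0.023, 1.371, -0.057], TCP at [0.233, 0.607, 0.292] pointing down, gripper open.
Joint ranges: [-2.86, 2.86], [-0.3, 2.09], [-1.38, 1.24], [0.06, 2.45], [-1.56, 4.7], [0.09, 2.05], [-2.69, 2.69]. Speed limits (rad/s): [2.57, 2.57, 3.14, 3.14, 3.14, 3.14, 3.14].

## Interface

Orientations are given as a rotation vector (axis times angle).
In Python, from bench import ctrl gives the robot as it stands.
- The arm moves only by the tool drive_tool, never from a script. Its argument "motion" is a list of rows, each a list of 3 entries, a list of its own where there are three numbers: the shift along the tool's x, y, z in cm, then the turn, a rotation vector about the tool's x, y, z in degrees, then the opening, from -1 (shut) to 1 (fully open). In form: [[[x, y, z], [ax, ay, az], claw], ...]. A call has 1 to 12 rows; each row shifts and turns the commanded pose from where the row before left it, along the tool's axes as they then stand; what a row does not reach is not made up. A row lasts 1/8 s, in which the tool goes at most 62.5 mm and 10.7 degrees, less where a joint would pass 70% of its speed; a pose out of reach is approached as far as the arm can. A call with a gripper value outside its range is refused whole. The fingers move at their own pace and stop on an object; "force" is the grip in N (left out, the last holds). Time passes only in rows, so rows that do not move let the fingers close. It gives the time, the measured TCP pose, the force, the opening and the grip force at its end, in the units of the state.
- ctrl.get_state(): the state, without advancing time (a new reading comes with each control period).
- ctrl.get_image(name): name is "side" or "top" or "wrist"; returns the picture (420x560x3 uint8, red, green, blue); there is no depth.
- ctrl.calibration(name): a dict with "K" (3x3 intrinsics, pixels), "origin" and "attitude" of the camera in the world; the wrist camera has in their place "tool_from_camera" (4x4, takes a point from camera to tool coordinates, whose origin is the TCP and whose axes are the flange's). Camera axes: x right, y up, looking along -z (the intrinsics and any distortion apply to the point x, -y, -z); pixel columns grow to the right and rows downward; lengths in m; the calibration is good to about 2 mm. The wrist camera is an equidistant fisheye: a pixel r from the principal point sees the ray r / f radians off the axis. A picture is of the moment at which its call begins: read the wrist's pose just before it. calibration takes no time and is no camera call.
- ctrl.close_job(): hands the job in; it is judged then, once.
The state is a dict: "time": time; "joint_positions": joint angles; "qd": joint speeds; "joint_torque": joint torques, N m; "position": TCP position; "tool_rot": TCP orientation; "ft_force": force on the tool from outside, world axes, zero at the start; "torque": the same for the moment, N m; "grip_width": opening from 0.0 (shut) to 1.0 (fully open); "grip_force": force on a finger pad.
Only numpy, scipy, OpenCV 4.12 (cv2) and the standard library are available. Lean on these libraries where they do the work, as an engineer would, in place of code of your own. Each camera call takes 0.05 s, during which the arm holds its last target. There are 200 camera calls.

## Task

Get the kit ready for today's fitting job: put the wooden smoothing plane, the plain cork sanding block, the brass tin of nails and the bolt with the disc foot each into the foam inlay whose pocket is cut to its shape and size. Each must stand upright, right down on the yellow floor of its own pocket, and be let go; leave the striped burl offcut where it is.

Things in the scene. Friction and masses are not known exactly. Their poses are not given: they have to be found in the camera images.
- plane_mid (a point): Small orange-brown wooden smoothing plane, 52 x 165 mm and 73 mm high, 0.3 to 0.7 kg, standing on its sole. Point: its middle, 36.5 mm above its sole. y axis: along its length, x: across its 52 mm width, z: up. The body is 52 mm wide over its full length up to 48 mm above the sole; the wedge and iron above that are 34 mm wide or less.
- sanding_block_mid (a point): Plain light-brown cork sanding block, 62 x 106 mm and 34 mm high, about 0.07 kg, lying flat, evenly coloured without grain stripes. Point: its centre, 17 mm above its underside. y axis: along its 106 mm length, x: across its 62 mm width, z: up.
- nail_tin_mid (a point): Round brass-coloured open tin full of nails, 66 mm outside diameter, rim 54 mm high (nails stand out to 69 mm), about 0.24 kg, standing upright. Point: on its axis, 34.5 mm above its underside; z: up; its turn about z does not matter.
- hold_bolt_mid (a point): Hold-down bolt: dark steel disc foot of 47 mm diameter, 10 mm thick, with a bright threaded bolt standing upright in it; nut of 21 mm diameter from 10 to 17 mm, then the bare shank, 9.6 mm thick, up to 60 mm above the underside; about 0.13 kg. Point: on its axis, 30 mm above its underside; z: up; its turn about z does not matter.
- burl_block_mid (a point): Brown offcut of burl wood with clear darker grain stripes, 66 x 98 mm and 40 mm high: not part of the kit, it stays where it is. Point: its centre, 20 mm above its underside; y axis along its 98 mm length, z: up.
- plane_inlay: Fixed foam inlay: yellow floor 4 mm thick, black top layer to 12 mm above the bench, pocket 8 mm deep. Origin: pocket centre, at bench height. Long narrow rectangular pocket, 70 x 183 mm, for the plane; outside 94 x 207 mm. y axis: along its length. Mid-way along both long walls a 50 mm wide finger notch goes through the black layer.
- block_inlay: Fixed foam inlay: yellow floor 4 mm thick, black top layer to 12 mm above the bench, pocket 8 mm deep. Origin: pocket centre, at bench height. Shorter and wider rectangular pocket, 80 x 124 mm, for the sanding block; outside 104 x 148 mm. y axis: along its length. Mid-way along both long walls a 50 mm wide finger notch goes through the black layer.
- tin_inlay: Fixed foam inlay: yellow floor 4 mm thick, black top layer to 12 mm above the bench, pocket 8 mm deep. Origin: pocket centre, at bench height. The larger round pocket, 84 mm diameter, for the nail tin; outside 108 x 108 mm. No notches.
- bolt_inlay: Fixed foam inlay: yellow floor 4 mm thick, black top layer to 12 mm above the bench, pocket 8 mm deep. Origin: pocket centre, at bench height. The smaller round pocket, 66 mm diameter, for the bolt's disc foot; outside 90 x 90 mm. No notches.
Mind the look-alikes: they are no part of the job. What is shaped like the part that bears hold_bolt_mid but blue or purple is not meant.

How it is judged:
By the outcome, as a careful person would: the job done as asked, in the order asked, and still so for the second after the job is handed in, with the robot touching nothing.
It also fails if it takes over 112 s, if anything falls off the work surface, if the arm or the gripper's body presses on something with over 40 N, if the wrist force passes 120 N, or if a joint passes its speed limit or range.

## Working session

There is one attempt and no reset: what is moved stays moved. The work goes in short steps, Python scripts to look and compute and a tool call to move; the robot and the scene stay as the last step left them, time stands still between calls to the robot, and variables do not carry over. Pictures are saved under pics/ and viewed, at most 14 in all, crops included, and the job is handed in when it is done.

Besides the shell and the picture viewer there is one more tool, called after "Call:" as name([rows], argument=value, ...), one row to a line, values as JSON. drive_tool: Moves the arm, as the interface text tells. Its arguments: {"type":"object","properties":{"motion":{"type":"array","items":{"type":"array"}},"force":{"type":"number"}},"required":["motion"]}

```bash
mkdir -p pics; ls
python3 - <<'E'
from bench import ctrl
import cv2, numpy as np
np.set_printoptions(precision=4,suppress=True)
for n in ("top","side"):
    cv2.imwrite(f"pics/{n}0.png",ctrl.get_image(n)[:,:,::-1]); print(n,ctrl.calibration(n))
print(ctrl.calibration("wrist")); print(ctrl.get_state())
E
```

```text
pics
top {'K': array([[528.4805,   0.    , 276.9521],
       [  0.    , 528.4805, 215.8672],
       [  0.    ,   0.    ,   1.    ]]), 'origin': array([0.2978, 0.0351, 1.6101]), 'attitude': array([ 0.1014, -0.1067, -1.5809])}
side {'K': array([[510.3873,   0.    , 281.6231],
       [  0.    , 510.3873, 209.7279],
       [  0.    ,   0.    ,   1.    ]]), 'origin': array([0.298 , 1.1373, 0.7273]), 'attitude': array([ 0.1365, -1.476 , -2.5572])}
{'K': array([[325.1923,   0.    , 274.1281],
       [  0.    , 325.1923, 208.7985],
       [  0.    ,   0.    ,   1.    ]]), 'tool_from_camera': array([[-0.0016,  0.9691,  0.2467,  0.0681],
       [ 1.    ,  0.0016,  0.0003,  0.0002],
       [-0.0001,  0.2467, -0.9691, -0.0927],
       [ 0.    ,  0.    ,  0.    ,  1.    ]])}
{'time': 0.1, 'joint_positions': array([-1.1899,  0.3218, -0.0701,  1.4515,  0.0226,  1.3708, -0.0569]), 'qd': array([-0.0004, -0.0039,  0.0014, -0.0023, -0.0003, -0.002 , -0.001 ]), 'joint_torque': array([ -0.0001, -49.2574,  -0.4057, -31.3398,  -0.0643,   0.0396,
         0.0001]), 'position': array([0.233 , 0.6064, 0.2913]), 'tool_rot': array([-0.5729, -3.0887,  0.0027]), 'ft_force': array([ 0.8615, -0.7939, -0.4512]), 'torque': array([ 0.0011, -0.0434,  0.0063]), 'grip_force': 0.0, 'grip_width': 1.0023022675025852}
```

View pics/top0.png

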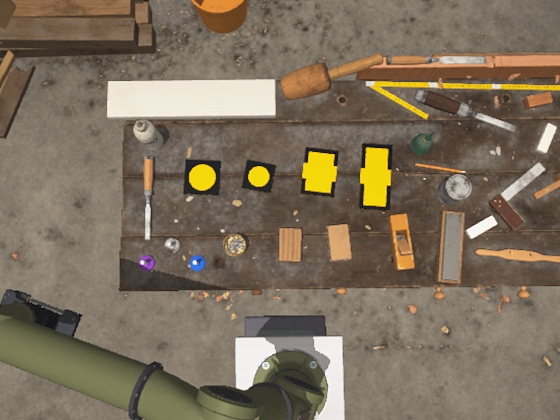

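View pics/side0.png

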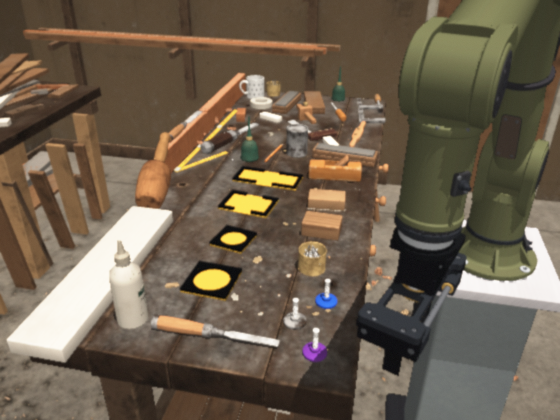

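The top view shows:
- Plane at (402,242).
- Two similar blocks: striped (290,244) is the burl, plain (339,242) is the cork.
- Tin at (235,245).
- Three bolts: purple (147,262), blue (197,263) and steel (172,243). The steel one is meant.
- Inlays: large round (202,177), small round (259,176), block (320,172), plane (376,176).

I'll confirm these in an enlarged crop.

```bash
cat > h.py <<'E'
from bench import ctrl
import cv2, numpy as np
from scipy.spatial.transform import Rotation as R
np.set_printoptions(precision=4,suppress=True)
def ray(K,px):
    return np.array([(px[0]-K[0,2])/K[0,0],-(px[1]-K[1,2])/K[1,1],-1.])
def top(px,z,name="top"):
    c=ctrl.calibration(name); d=R.from_rotvec(c["attitude"]).apply(ray(c["K"],px)); o=c["origin"]
    return o+d*(z-o[2])/d[2]
def wrist(px,z,pos,rot):
    c=ctrl.calibration("wrist"); K=c["K"]; T=c["tool_from_camera"]
    u=np.array([px[0]-K[0,2],-(px[1]-K[1,2])]); r=np.hypot(*u); th=r/K[0,0]
    d=np.array([*(u/max(r,1e-9)*np.sin(th)),-np.cos(th)])
    Rt=R.from_rotvec(rot); o=np.array(pos)+Rt.apply(T[:3,3]); d=Rt.apply(T[:3,:3]@d)
    return o+d*(z-o[2])/d[2]
E
python3 - <<'E'
import cv2
i=cv2.imread("pics/top0.png")
cv2.imwrite("pics/c1.png",cv2.resize(i[140:285,130:282],None,fx=5,fy=4.1,interpolation=2)[:600] if 0 else cv2.resize(i[140:280,130:290],None,fx=4,fy=4,interpolation=2))
cv2.imwrite("pics/c2.png",cv2.resize(i[140:280,270:430],None,fx=4,fy=4,interpolation=2))
E
```

```text
(no output)
```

View pics/c1.png

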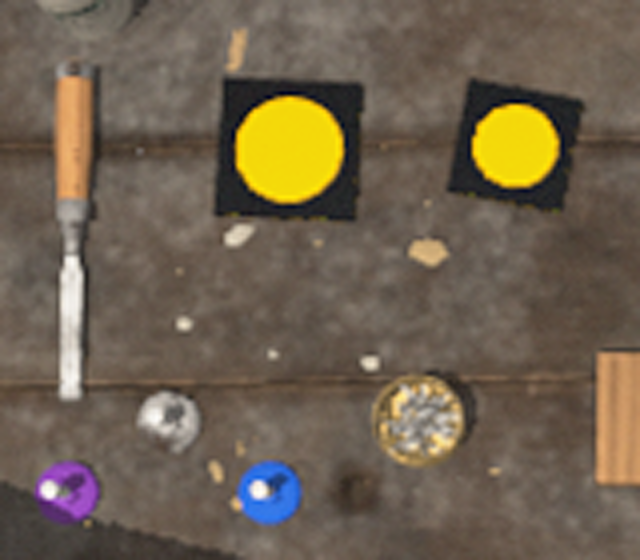

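View pics/c2.png

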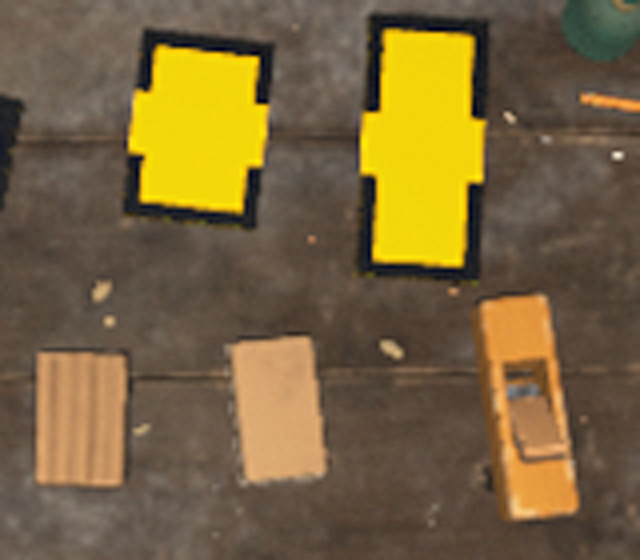

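The crops confirm:
- **Blocks:** the striped burl is at crop 2 (81,418) and the plain cork at (279,409).
- **Bolts:** the unpainted steel one is at crop 1 (169,420); purple (67,490) and blue (269,490) are the look-alikes.

Run:
```python
from h import *
S={ "block":(270,.034,[(232,343),(310,336),(327,474),(248,482)]),
"plane":(270,.048,[(478,298),(547,294),(578,513),(507,521)]),
"plane_in":(270,.012,[(369,16),(490,18),(478,278),(360,272)]),
"block_in":(270,.012,[(144,30),(274,43),(256,228),(123,212)]),
"tin_in":(130,.012,[(224,79),(364,85),(355,219),(214,213)]),
"bolt_in":(130,.012,[(470,80),(583,100),(563,211),(447,190)]),
"tin":(130,.054,[(373,420),(467,420),(419,374),(419,466)]),
"bolt":(130,.01,[(138,420),(200,420),(169,389),(169,451)])}
for k,(ox,z,P) in S.items():
    W=np.array([top((ox+a/4,140+b/4),z)[:2] for a,b in P]); e=lambda i,j:W[i]-W[j]
    L=e(0,3)+e(1,2); 
    print(k,W.mean(0),"yaw(x-dir of y axis)",np.degrees(np.arctan2(L[1],L[0])),[round(float(np.hypot(*e(i,(i+1)%4))),3) for i in range(4)],np.hypot(*W.mean(0)))
s=ctrl.get_state(); M=R.from_rotvec(s["tool_rot"]).as_matrix(); print(M)
```

```text
block [ 0.426  -0.1584] yaw(x-dir of y axis) 5.160742217547838 [0.059, 0.104, 0.059, 0.105] 0.4545154093206593
plane [ 0.4246 -0.3407] yaw(x-dir of y axis) 5.223423494175391 [0.052, 0.164, 0.053, 0.166] 0.5443877960528023
plane_in [ 0.6299 -0.2787] yaw(x-dir of y axis) -4.437025307986297 [0.094, 0.205, 0.09, 0.201] 0.6888011293889452
block_in [ 0.6456 -0.1056] yaw(x-dir of y axis) -7.288697952817123 [0.101, 0.146, 0.103, 0.144] 0.654134895093216
tin_in [0.6335 0.2567] yaw(x-dir of y axis) -3.6485582125259755 [0.108, 0.105, 0.108, 0.105] 0.6835259512877478
bolt_in [0.6342 0.0823] yaw(x-dir of y axis) -11.2933549487149 [0.089, 0.088, 0.091, 0.088] 0.6395506935000582
tin [0.4198 0.1537] yaw(x-dir of y axis) -98.2374881549238 [0.069, 0.049, 0.068, 0.048] 0.44707089651629217
bolt [0.4256 0.3468] yaw(x-dir of y axis) -178.14976068974593 [0.047, 0.034, 0.047, 0.034] 0.549042738547894
[[-0.9335  0.3586 -0.0005]
 [ 0.3586  0.9335 -0.0016]
 [-0.0001 -0.0017 -1.    ]]
```

```bash
cat >> h.py <<'E'
def show(n=1):
    s=ctrl.get_state(); M=R.from_rotvec(s["tool_rot"]).as_matrix()
    print("t",round(s["time"],2),"pos",s["position"],"a",round(np.degrees(np.arctan2(M[1,0],M[0,0])),2),"tilt",M[:2,2],"w",round(s["grip_width"]*87,1),"gf",round(s["grip_force"],1)); return s,M
def plan(wps,claw=1,step=5.5,turn=9):
    """wps: (x,y,z,a_deg); prints rows from present pose; axis z assumed down."""
    s,M=show(); p=np.array(s["position"]); a=np.degrees(np.arctan2(M[1,0],M[0,0]))
    rows=[]; pp,aa=p.copy(),a; cur,ca=p.copy(),a
    for w in wps:
        t=np.array(w[:3]); da=(w[3]-ca+180)%360-180
        n=max(1,int(np.ceil(max(np.linalg.norm(t-cur)*100/step,abs(da)/turn))))
        for i in range(1,n+1):
            g=cur+(t-cur)*i/n; ga=ca+da*i/n; c,q=np.cos(np.radians(aa)),np.sin(np.radians(aa))
            X=np.array([[c,q,0],[q,-c,0],[0,0,-1]])
            d=np.round(X.T@(g-pp)*100,1); r=int(round(aa-ga)); rows.append([list(map(float,d)),[0,0,r],claw])
            pp=pp+X@d/100; aa-=r
        cur=t; ca=ca+da
    print(len(rows))
    for i in range(0,len(rows),12): print(str(rows[i:i+12]).replace(" ",""))
def snap(name,s=None):
    s=ctrl.get_state(); im=ctrl.get_image("wrist"); cv2.imwrite(f"pics/{name}.png",im[:,:,::-1]); print(list(np.round(s["position"],4)),list(np.round(s["tool_rot"],4)))
E
python3 -c "
from h import *
plan([(.5,.35,.29,110),(.5,0,.29,50),(.425,-.341,.25,5.2)])"
```

```text
t 0.1 pos [0.233  0.6064 0.2913] a 158.98 tilt [-0.0005 -0.0016] w 87.2 gf 0.0
21
[[[-4.9,-2.1,0.0],[0,0,7],1],[[-5.1,-1.4,0.0],[0,0,7],1],[[-5.2,-0.8,0.1],[0,0,7],1],[[-5.3,-0.2,-0.0],[0,0,7],1],[[-5.2,0.5,-0.0],[0,0,7],1],[[-5.2,1.1,0.0],[0,0,7],1],[[-5.0,1.7,0.0],[0,0,7],1],[[-4.7,-1.7,0.0],[0,0,9],1],[[-4.9,-0.9,0.0],[0,0,8],1],[[-5.0,-0.3,0.0],[0,0,9],1],[[-5.0,0.5,0.0],[0,0,8],1],[[-4.8,1.2,0.0],[0,0,9],1]]
[[[-4.6,2.0,0.0],[0,0,8],1],[[-4.3,2.6,0.0],[0,0,9],1],[[-4.4,2.3,0.6],[0,0,6],1],[[-4.2,2.7,0.6],[0,0,7],1],[[-3.7,3.3,0.5],[0,0,6],1],[[-3.5,3.6,0.6],[0,0,7],1],[[-2.9,4.0,0.6],[0,0,6],1],[[-2.5,4.3,0.6],[0,0,6],1],[[-2.1,4.6,0.5],[0,0,7],1]]
```

Call:
drive_tool([
  [[-4.9,-2.1,0],[0,0,7],1],
  [[-5.1,-1.4,0],[0,0,7],1],
  [[-5.2,-0.8,0.1],[0,0,7],1],
  [[-5.3,-0.2,0],[0,0,7],1],
  [[-5.2,0.5,0],[0,0,7],1],
  [[-5.2,1.1,0],[0,0,7],1],
  [[-5.0,1.7,0],[0,0,7],1],
  [[-4.7,-1.7,0],[0,0,9],1],
  [[-4.9,-0.9,0],[0,0,8],1],
  [[-5.0,-0.3,0],[0,0,9],1],
  [[-5.0,0.5,0],[0,0,8],1],
  [[-4.8,1.2,0],[0,0,9],1],
], force=20)

```text
time: 1.6
position: [0.4993, 0.0988, 0.291]
tool_rot: [-2.624, -1.727, 0.0]
ft_force: [1.0, -0.2, 0.4]
grip_width: 0.999
grip_force: 0.0
```

Call:
drive_tool([
  [[-4.6,2.0,0],[0,0,8],1],
  [[-4.3,2.6,0],[0,0,9],1],
  [[-4.4,2.3,0.6],[0,0,6],1],
  [[-4.2,2.7,0.6],[0,0,7],1],
  [[-3.7,3.3,0.5],[0,0,6],1],
  [[-3.5,3.6,0.6],[0,0,7],1],
  [[-2.9,4.0,0.6],[0,0,6],1],
  [[-2.5,4.3,0.6],[0,0,6],1],
  [[-2.1,4.6,0.5],[0,0,7],1],
  [[0,0,0],[0,0,0],1],
])

```text
time: 2.85
position: [0.4223, -0.3449, 0.2508]
tool_rot: [3.137, 0.123, -0.004]
ft_force: [-0.2, 0.5, -0.4]
grip_width: 0.999
grip_force: 0.0
```

```bash
python3 -c "
from h import *
snap('w1');plan([(.425,-.341,.25,5.2),(.425,-.341,.15,5.2)])"
```

```text
[np.float64(0.4223), np.float64(-0.3449), np.float64(0.2508)] [np.float64(3.1369), np.float64(0.1232), np.float64(-0.0038)]
t 2.9 pos [ 0.4238 -0.3423  0.2507] a 4.76 tilt [-0.0017 -0.0003] w 86.9 gf 0.0
3
[[[0.1,-0.1,0.1],[0,0,0],1],[[0.0,-0.0,5.0],[0,0,0],1],[[0.0,-0.0,5.0],[0,0,0],1]]
```

View pics/w1.png

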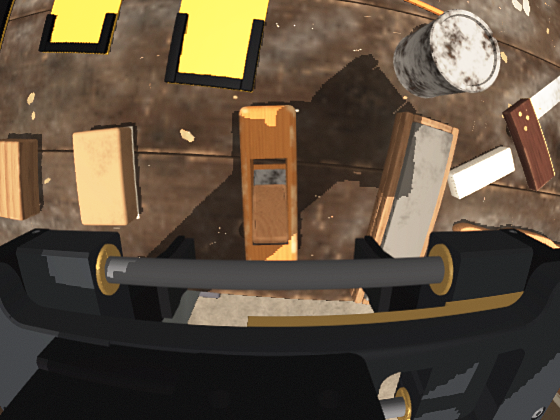

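The plane lies centred between the fingers (edges 241/298, front edge at row 106). The stone begins right of it at about (395,160).

```bash
python3 -c "
from h import *
P=[0.4223,-0.3449,0.2508];Q=[3.1369,0.1232,-0.0038]
for p in [(240,107),(296,107),(245,245),(298,245)]: print('pl',wrist(p,.048,P,Q))
for p in [(400,115),(370,240)]: print('stone',wrist(p,.05,P,Q),wrist(p,.0,P,Q))"
```

```text
pl [ 0.5046 -0.3075  0.048 ]
pl [ 0.5082 -0.3576  0.048 ]
pl [ 0.3744 -0.3199  0.048 ]
pl [ 0.3783 -0.3713  0.048 ]
stone [ 0.5127 -0.4558  0.05  ] [ 0.5168 -0.4758  0.    ]
stone [ 0.3888 -0.4422  0.05  ] [ 0.3718 -0.4598  0.    ]
```

Call:
drive_tool([
  [[0.1,-0.2,3],[0,0,0],1],
  [[0,0,4],[0,0,-1],1],
  [[0,0,4],[0,0,0],1],
  [[0,0,3.8],[0,0,0],1],
  [[0,0,2],[0,0,0],1],
  [[0,0,0],[0,0,0],1],
  [[0,0,0],[0,0,0],-1],
  [[0,0,0],[0,0,0],-1],
  [[0,0,0],[0,0,0],-1],
  [[0,0,0],[0,0,0],-1],
  [[0,0,0],[0,0,0],-1],
  [[0,0,0],[0,0,0],-1],
], force=25)

```text
time: 4.4
position: [0.4263, -0.3392, 0.0837]
tool_rot: [3.136, 0.164, 0.001]
ft_force: [0.7, -0.5, 3.7]
grip_width: 0.592
grip_force: 25.0
```

```bash
python3 -c "
from h import *
show();plan([(.43,-.34,.18,5),(.630,-.2787,.18,-4.4)],-1,5)"
```

```text
t 4.4 pos [ 0.4263 -0.3392  0.0837] a 5.98 tilt [ 0.0008 -0.0008] w 51.5 gf 25.0
t 4.4 pos [ 0.4263 -0.3392  0.0837] a 5.98 tilt [ 0.0008 -0.0008] w 51.5 gf 25.0
7
[[[0.2,0.1,-4.8],[0,0,0],-1],[[0.2,0.0,-4.8],[0,0,1],-1],[[4.1,-0.9,-0.0],[0,0,2],-1],[[4.0,-1.0,-0.0],[0,0,2],-1],[[4.0,-1.1,-0.0],[0,0,2],-1],[[4.0,-1.3,-0.0],[0,0,2],-1],[[3.9,-1.5,-0.0],[0,0,1],-1]]
```

Call:
drive_tool([
  [[0.2,0.1,-4.8],[0,0,0],-1],
  [[0.2,0,-4.8],[0,0,1],-1],
  [[4.1,-0.9,0],[0,0,2],-1],
  [[4,-1,0],[0,0,2],-1],
  [[4,-1.1,0],[0,0,2],-1],
  [[4,-1.3,0],[0,0,2],-1],
  [[3.9,-1.5,0],[0,0,1],-1],
  [[0,0,0],[0,0,0],-1],
])

```text
time: 5.4
position: [0.6324, -0.273, 0.1764]
tool_rot: [-3.137, 0.1, 0.003]
ft_force: [-0.2, 1.6, -4.2]
grip_width: 0.595
grip_force: 25.0
```

```bash
python3 -c "
from h import *
P=[0.4223,-0.3449,0.2508];Q=[3.1369,0.1232,-0.0038]
for p in [(167,84),(254,91)]: print('pl',wrist(p,.012,P,Q))
show(); snap('w2')"
```

```text
pl [ 0.5284 -0.225   0.012 ]
pl [ 0.5237 -0.3167  0.012 ]
t 5.4 pos [ 0.6324 -0.273   0.1764] a -3.63 tilt [-0.0021  0.0029] w 51.8 gf 25.0
[np.float64(0.6324), np.float64(-0.273), np.float64(0.1764)] [np.float64(-3.1372), np.float64(0.0995), np.float64(0.0034)]
```

View pics/w2.png

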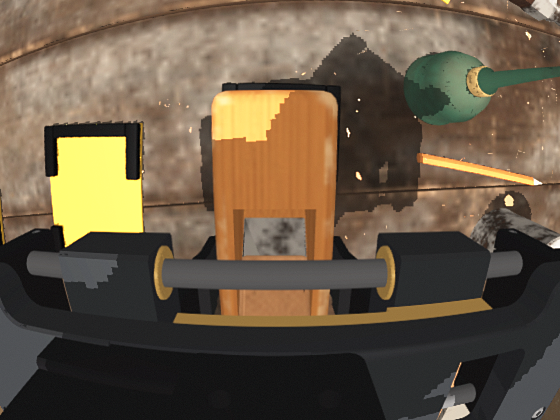

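The plane is held over its inlay, whose far edge shows behind it at (222..340, 85). I'll check that edge against the estimate.

```bash
python3 -c "
from h import *
P=[0.6324,-0.273,0.1764];Q=[-3.1372,0.0995,0.0034]
for p in [(222,84),(340,86)]: print('pl in',wrist(p,.012,P,Q))
for p in [(213,95),(336,95)]: print('plane',wrist(p,.048+.0935,P,Q))
for p in [(46,127),(143,123)]: print('bl in',wrist(p,.012,P,Q))
plan([(.6315,-.278,.092,-4)],-1,4)"
```

```text
pl in [ 0.7363 -0.2377  0.012 ]
pl in [ 0.7291 -0.3302  0.012 ]
plane [ 0.7134 -0.2537  0.1415]
plane [ 0.7103 -0.3016  0.1415]
bl in [ 0.7256 -0.0637  0.012 ]
bl in [ 0.7128 -0.1687  0.012 ]
t 5.45 pos [ 0.63   -0.2751  0.1766] a -3.8 tilt [-0.004   0.0017] w 51.6 gf 25.0
3
[[[0.1,0.1,2.8],[0,0,0],-1],[[0.0,0.1,2.8],[0,0,0],-1],[[0.1,0.1,2.9],[0,0,0],-1]]
```

Call:
drive_tool([
  [[0.1,0.2,2.8],[0,0,0],-1],
  [[0,0.1,2.8],[0,0,0],-1],
  [[0,0,1.8],[0,0,0],-1],
  [[0,0,0.8],[0,0,0],-1],
  [[0,0,0.4],[0,0,0],-1],
  [[0,0,0],[0,0,0],-1],
  [[0,0,0],[0,0,0],-1],
])

```text
time: 6.32
position: [0.6306, -0.2811, 0.0942]
tool_rot: [3.139, -0.11, 0.002]
ft_force: [-0.6, 0.1, -4.7]
grip_width: 0.596
grip_force: 25.0
```

```bash
python3 -c "
from h import *
s,_=show();print(s['ft_force'])"
```

```text
t 6.33 pos [ 0.6306 -0.2811  0.0942] a -4.01 tilt [ 0.0015 -0.0004] w 51.8 gf 25.0
[-0.6403  0.069  -4.7231]
```

Call:
drive_tool([
  [[0.1,-0.3,0.2],[0,0,0],-1],
  [[0,0,0.2],[0,0,0],-1],
  [[0,0,0.1],[0,0,0],-1],
  [[0,0,0.1],[0,0,0],-1],
  [[0,0,0],[0,0,0],-1],
  [[0,0,0],[0,0,0],-1],
])

```text
time: 7.08
position: [0.6314, -0.2779, 0.0878]
tool_rot: [-3.139, 0.11, -0.0]
ft_force: [-2.5, 1.0, 2.2]
grip_width: 0.593
grip_force: 25.0
```

Call:
drive_tool([
  [[0,0,0],[0,0,0],1],
  [[0,0,0],[0,0,0],1],
  [[0,0,0],[0,0,0],1],
  [[0,0,0],[0,0,0],1],
  [[0,0,-2],[0,0,0],1],
  [[0,0,-4],[0,0,0],1],
  [[0,0,-5],[0,0,0],1],
  [[0,0,-3],[0,0,0],1],
  [[0,0,0],[0,0,0],1],
])

```text
time: 8.2
position: [0.6326, -0.2792, 0.2321]
tool_rot: [3.137, -0.11, 0.011]
ft_force: [0.1, -0.0, -0.5]
grip_width: 1.0
grip_force: 0.0
```

```bash
python3 -c "
from h import *
plan([(.5,-.19,.2,3),(.426,-.1584,.19,5.2)],1,5); cv2.imwrite('pics/top1.png',cv2.resize(ctrl.get_image('top')[140:280,270:430,::-1],None,fx=4,fy=4,interpolation=2))
snap('w3')"
```

```text
t 8.2 pos [ 0.6326 -0.2792  0.2321] a -4.03 tilt [ 0.0069 -0.0024] w 87.0 gf 0.0
6
[[[-3.5,-2.0,0.8],[0,0,-2],1],[[-3.4,-2.1,0.8],[0,0,-2],1],[[-3.3,-2.2,0.8],[0,0,-1],1],[[-3.2,-2.3,0.8],[0,0,-2],1],[[-3.7,-1.8,0.5],[0,0,-1],1],[[-3.5,-1.8,0.5],[0,0,-1],1]]
[np.float64(0.6318), np.float64(-0.2785), np.float64(0.2296)] [np.float64(3.1389), np.float64(-0.1103), np.float64(0.0055)]
```

View pics/w3.png

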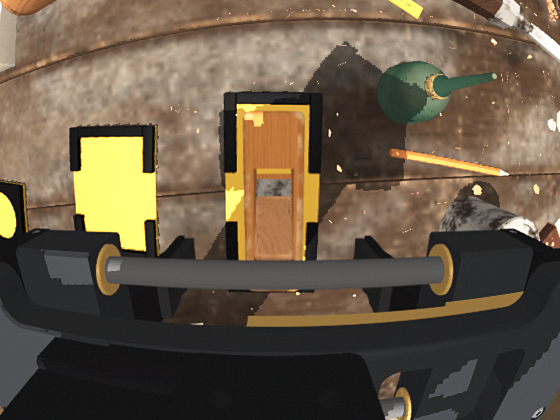

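The plane is down in its pocket, with yellow showing all round it at (272,190). Next is the block.

Call:
drive_tool([
  [[-3.5,-2.0,0.6],[0,0,-2],1],
  [[-3.4,-2.1,0.6],[0,0,-2],1],
  [[-3.3,-2.2,0.7],[0,0,-1],1],
  [[-3.2,-2.3,0.7],[0,0,-2],1],
  [[-3.7,-1.8,0.5],[0,0,-1],1],
  [[-3.5,-1.8,0.5],[0,0,-1],1],
  [[0,0,0],[0,0,0],1],
  [[0,0,0],[0,0,0],1],
])

```text
time: 9.3
position: [0.4255, -0.1572, 0.1912]
tool_rot: [-3.139, -0.137, -0.001]
ft_force: [1.0, -0.6, 0.8]
grip_width: 0.995
grip_force: 0.0
```

```bash
python3 -c "
from h import *
snap('w4'); show()"
```

```text
[np.float64(0.4255), np.float64(-0.1572), np.float64(0.1912)] [np.float64(-3.1385), np.float64(-0.1369), np.float64(-0.001)]
t 9.35 pos [ 0.4258 -0.1575  0.1913] a 4.97 tilt [ 0.0005 -0.0008] w 87.2 gf 0.0
```

View pics/w4.png

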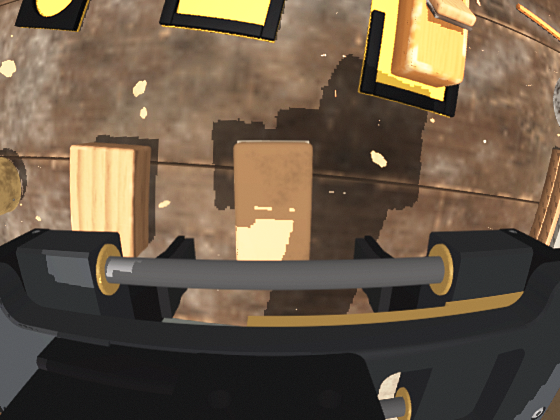

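The plain block is between the fingers (edges at columns 235 and 312, front edge at row 143). The striped burl is clear to the left at (108,200).

```bash
python3 -c "
from h import *
P=[0.4255,-0.1572,0.1912];Q=[-3.1385,-.1369,-.001]
for p in [(235,144),(312,144),(237,250),(312,250)]: print(wrist(p,.034,P,Q))
for p in [(160,26),(276,40)]: print('blin',wrist(p,.012,P,Q))"
```

```text
[ 0.4768 -0.1219  0.034 ]
[ 0.4818 -0.1808  0.034 ]
[ 0.3905 -0.1286  0.034 ]
[ 0.3958 -0.1905  0.034 ]
blin [ 0.5775 -0.0438  0.012 ]
blin [ 0.5666 -0.1459  0.012 ]
```

Call:
drive_tool([
  [[0.1,-0.1,3],[0,0,0],1],
  [[0,0,4],[0,0,0],1],
  [[0,0,2.5],[0,0,0],1],
  [[0,0,1.5],[0,0,0],1],
  [[0,0,0],[0,0,0],1],
  [[0,0,0],[0,0,0],-1],
  [[0,0,0],[0,0,0],-1],
  [[0,0,0],[0,0,0],-1],
  [[0,0,0],[0,0,0],-1],
  [[0,0,0],[0,0,0],-1],
], force=20)

```text
time: 10.6
position: [0.4265, -0.1562, 0.0817]
tool_rot: [-3.138, -0.137, -0.002]
ft_force: [-0.4, -0.1, 5.0]
grip_width: 0.711
grip_force: 20.0
```

```bash
python3 -c "
from h import *
plan([(.43,-.157,.16,5),(.6455,-.105,.16,-7)],-1,5)"
```

```text
t 10.6 pos [ 0.4265 -0.1562  0.0817] a 4.99 tilt [0.001  0.0004] w 61.9 gf 20.0
7
[[[0.2,0.1,-3.9],[0,0,0],-1],[[0.1,0.0,-3.9],[0,0,0],-1],[[4.4,-0.7,-0.0],[0,0,2],-1],[[4.4,-0.8,-0.0],[0,0,3],-1],[[4.3,-1.0,-0.0],[0,0,2],-1],[[4.3,-1.2,-0.0],[0,0,3],-1],[[4.2,-1.4,-0.0],[0,0,2],-1]]
```

Call:
drive_tool([
  [[0.2,0.1,-3.9],[0,0,0],-1],
  [[0.1,0,-3.9],[0,0,0],-1],
  [[4.4,-0.7,0],[0,0,2],-1],
  [[4.4,-0.8,0],[0,0,3],-1],
  [[4.3,-1.0,0],[0,0,2],-1],
  [[4.3,-1.2,0],[0,0,3],-1],
  [[4.2,-1.4,0],[0,0,2],-1],
  [[0,0,0],[0,0,0],-1],
  [[0,0,2],[0,0,0],-1],
  [[0,0,2],[0,0,0],-1],
  [[0,0,1.5],[0,0,0],-1],
  [[0,0,0],[0,0,0],-1],
])

```text
time: 12.1
position: [0.6438, -0.105, 0.1024]
tool_rot: [-3.135, 0.193, 0.005]
ft_force: [-0.1, 0.4, -0.5]
grip_width: 0.713
grip_force: 20.0
```

```bash
python3 -c "
from h import *
s,_=show();print(s['ft_force']);snap('w5')
plan([(.6455,-.105,.086,-7)],-1)"
```

```text
t 12.1 pos [ 0.6438 -0.105   0.1024] a -7.04 tilt [-0.0032  0.0006] w 62.0 gf 20.0
[-0.1137  0.4103 -0.4767]
[np.float64(0.6438), np.float64(-0.105), np.float64(0.1024)] [np.float64(-3.1353), np.float64(0.193), np.float64(0.0051)]
t 12.15 pos [ 0.6447 -0.1052  0.1036] a -7.04 tilt [-0.0012  0.0002] w 61.6 gf 20.0
1
[[[0.1,-0.0,1.8],[0,0,0],-1]]
```

View pics/w5.png

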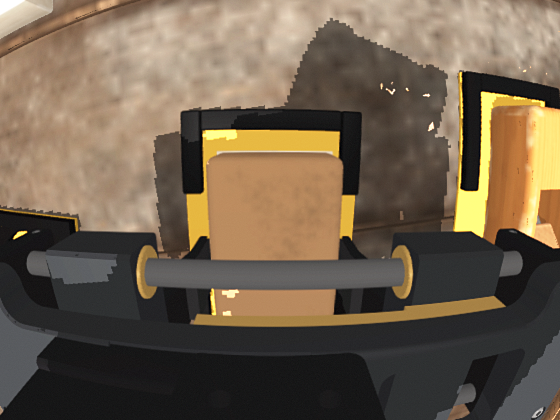

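The block hangs centred over its pocket: its edges are at columns 209 and 343, and the pocket's inner walls at 203 and 342. I'll lower it.

Call:
drive_tool([
  [[0.1,0,0.8],[0,0,0],-1],
  [[0,0,0.6],[0,0,0],-1],
  [[0,0,0.2],[0,0,0],-1],
  [[0,0,0.2],[0,0,0],-1],
  [[0,0,0],[0,0,0],-1],
  [[0,0,0],[0,0,0],-1],
])

```text
time: 12.9
position: [0.6465, -0.1053, 0.0865]
tool_rot: [-3.136, 0.192, -0.001]
ft_force: [0.4, -0.3, 0.3]
grip_width: 0.711
grip_force: 20.0
```

Call:
drive_tool([
  [[0,0,0.1],[0,0,0],-1],
  [[0,0,0],[0,0,0],1],
  [[0,0,0],[0,0,0],1],
  [[0,0,0],[0,0,0],1],
  [[0,0,0],[0,0,0],1],
  [[0,0,-2],[0,0,0],1],
  [[0,0,-4],[0,0,0],1],
  [[0,0,-5],[0,0,0],1],
  [[0,0,0],[0,0,0],1],
])

```text
time: 14.02
position: [0.6489, -0.1066, 0.2016]
tool_rot: [3.136, -0.193, 0.016]
ft_force: [-0.5, 0.2, -0.4]
grip_width: 0.998
grip_force: 0.0
```

```bash
python3 -c "
from h import *
snap('w6')
plan([(.5,.05,.2,10),(.421,.153,.2,20)],1,5)"
```

```text
[np.float64(0.6489), np.float64(-0.1066), np.float64(0.2016)] [np.float64(3.1355), np.float64(-0.193), np.float64(0.0155)]
t 14.07 pos [ 0.6477 -0.1059  0.1988] a -7.03 tilt [0.0056 0.    ] w 86.8 gf 0.0
8
[[[-3.3,-2.7,-0.0],[0,0,-3],1],[[-3.2,-2.9,-0.0],[0,0,-4],1],[[-2.9,-3.2,-0.1],[0,0,-3],1],[[-2.8,-3.2,0.0],[0,0,-4],1],[[-2.6,-3.5,-0.0],[0,0,-3],1],[[-2.0,-3.8,-0.0],[0,0,-3],1],[[-1.8,-3.9,-0.0],[0,0,-4],1],[[-1.5,-4.1,-0.0],[0,0,-3],1]]
```

View pics/w6.png

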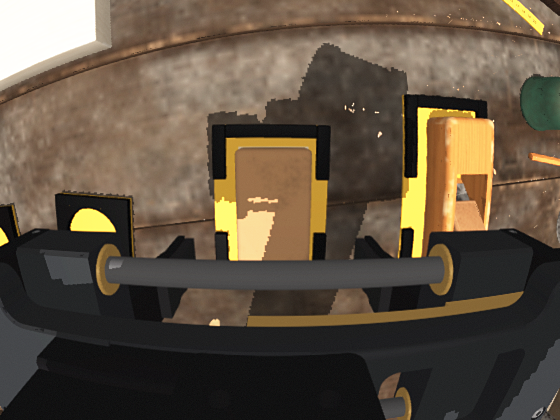

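The block sits in its pocket with yellow visible on both sides and in front, at (273,200). Next is the tin.

Call:
drive_tool([
  [[-3.3,-2.7,0],[0,0,-3],1],
  [[-3.2,-2.9,0],[0,0,-4],1],
  [[-2.9,-3.2,0],[0,0,-3],1],
  [[-2.8,-3.2,0],[0,0,-4],1],
  [[-2.6,-3.5,0],[0,0,-3],1],
  [[-2.0,-3.8,0],[0,0,-3],1],
  [[-1.8,-3.9,0],[0,0,-4],1],
  [[-1.5,-4.1,0],[0,0,-3],1],
  [[0,0,0],[0,0,0],1],
  [[0,0,0],[0,0,0],1],
])

```text
time: 15.32
position: [0.4194, 0.153, 0.195]
tool_rot: [3.094, 0.544, -0.001]
ft_force: [0.3, 0.1, 0.2]
grip_width: 0.998
grip_force: 0.0
```

```bash
python3 -c "
from h import *
snap('w7');show()"
```

```text
[np.float64(0.4194), np.float64(0.153), np.float64(0.195)] [np.float64(3.0936), np.float64(0.5444), np.float64(-0.0005)]
t 15.38 pos [0.4198 0.1526 0.1951] a 19.89 tilt [-0.0001 -0.0006] w 87.1 gf 0.0
```

View pics/w7.png

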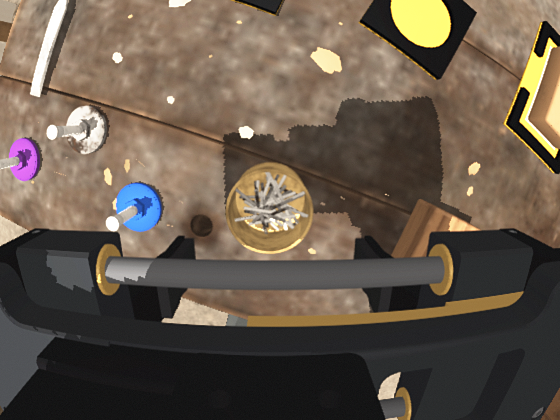

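The tin stands between the fingers, rim columns 228–313 and near rim at row 252. The burl corner at (410,240) is the nearest thing on the right.

```bash
python3 -c "
from h import *
P=[.4194,.153,.195];Q=[3.0936,.5444,-.0005]
for p in [(228,208),(313,208),(270,252),(270,163)]: print(wrist(p,.054,P,Q),wrist(p,0,P,Q))
print('burl',wrist((428,201),.04,P,Q),wrist((390,258),.04,P,Q))
print('bolt disc',wrist((87,129),.01,P,Q))
"
```

```text
[0.4145 0.1887 0.054 ] [0.3989 0.1916 0.    ]
[0.436  0.1291 0.054 ] [0.4254 0.1182 0.    ]
[0.3921 0.1474 0.054 ] [0.3714 0.1407 0.    ]
[0.4566 0.1705 0.054 ] [0.4508 0.1692 0.    ]
burl [0.4728 0.035  0.04  ] [0.415 0.046 0.04 ]
bolt disc [0.4282 0.3459 0.01  ]
```

Call:
drive_tool([
  [[0.4,-0.3,3],[0,0,0],1],
  [[0,0,4],[0,0,0],1],
  [[0,0,2.7],[0,0,0],1],
  [[0,0,1.5],[0,0,0],1],
  [[0,0,0],[0,0,0],1],
  [[0,0,0],[0,0,0],-1],
  [[0,0,0],[0,0,0],-1],
  [[0,0,0],[0,0,0],-1],
  [[0,0,0],[0,0,0],-1],
  [[0,0,0],[0,0,0],-1],
], force=20)

```text
time: 16.62
position: [0.4225, 0.1582, 0.0839]
tool_rot: [-3.093, -0.545, -0.001]
ft_force: [-1.4, 0.4, 6.0]
grip_width: 0.739
grip_force: 20.0
```

```bash
python3 -c "
from h import *
plan([(.425,.157,.17,20),(.6335,.2567,.17,20)],-1,5)"
```

```text
t 16.62 pos [0.4225 0.1582 0.0839] a 19.99 tilt [0.0007 0.001 ] w 64.3 gf 20.0
7
[[[0.1,0.1,-4.3],[0,0,0],-1],[[0.1,0.1,-4.3],[0,0,0],-1],[[4.6,-0.5,-0.0],[0,0,0],-1],[[4.6,-0.4,-0.0],[0,0,0],-1],[[4.6,-0.4,-0.0],[0,0,0],-1],[[4.6,-0.5,-0.0],[0,0,0],-1],[[4.6,-0.4,-0.0],[0,0,0],-1]]
```

Call:
drive_tool([
  [[0.1,0.1,-4.3],[0,0,0],-1],
  [[0.1,0.1,-4.3],[0,0,0],-1],
  [[4.6,-0.5,0],[0,0,0],-1],
  [[4.6,-0.4,0],[0,0,0],-1],
  [[4.6,-0.4,0],[0,0,0],-1],
  [[4.6,-0.5,0],[0,0,0],-1],
  [[4.6,-0.4,0],[0,0,0],-1],
  [[0,0,0],[0,0,0],-1],
  [[0,0,0],[0,0,0],-1],
])

```text
time: 17.75
position: [0.6324, 0.255, 0.1678]
tool_rot: [3.093, 0.544, -0.005]
ft_force: [-0.0, -0.1, -2.3]
grip_width: 0.742
grip_force: 20.0
```

```bash
python3 -c "
from h import *
snap('w8');show()"
```

```text
[np.float64(0.6324), np.float64(0.255), np.float64(0.1678)] [np.float64(3.0926), np.float64(0.5442), np.float64(-0.0045)]
t 17.8 pos [0.6323 0.255  0.1684] a 19.95 tilt [-0.002  -0.0011] w 64.6 gf 20.0
```

View pics/w8.png

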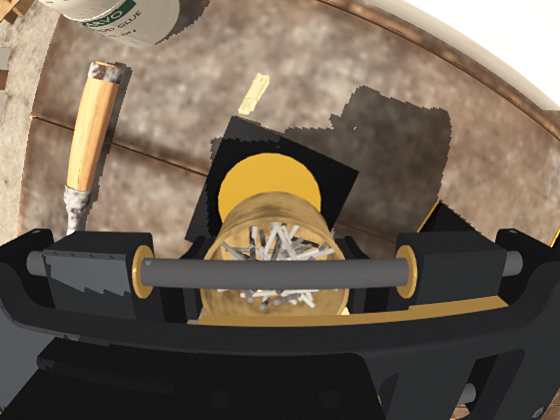

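The tin is held upright over the large round pocket, whose yellow floor spans columns 217–322 with its top at row 152. The tin's front is at row 192.

```bash
python3 -c "
from h import *
P=np.array([.6324,.255,.1678]);Q=[3.0926,.5442,-.0045]
M=R.from_rotvec(Q).as_matrix()
f=lambda p,z:((wrist(p,z,P,Q)-P)@M)[:2]
print('pocket far',f((270,152),.004),'L,R',f((217,200),.004),f((322,200),.004))
for z in (.0845,.138): print('tin front',z,f((273,192),z))
for z in (.138,): print('tin sides',f((202,275),z),f((351,275),z))
for p in [(235,116),(359,173)]: print('outer',f(p,.012), wrist(p,.012,P,Q))
"
```

```text
pocket far [ 0.0473 -0.0041] L,R [ 0.0087 -0.0476] [0.0085 0.0381]
tin front 0.0845 [ 0.0313 -0.0015]
tin front 0.138 [ 0.042  -0.0012]
tin sides [ 0.0065 -0.0314] [0.0063 0.0318]
outer [ 0.0758 -0.0304] [0.6929 0.3092 0.012 ]
outer [0.0322 0.066 ] [0.6848 0.2037 0.012 ]
```

Call:
drive_tool([
  [[0.5,-0.4,2.5],[0,0,0],-1],
  [[0,0,2.5],[0,0,0],-1],
  [[0,0,1.7],[0,0,0],-1],
  [[0,0,0.6],[0,0,0],-1],
  [[0,0,0.3],[0,0,0],-1],
  [[0,0,0],[0,0,0],-1],
  [[0,0,0],[0,0,0],-1],
])

```text
time: 18.68
position: [0.6372, 0.2614, 0.0942]
tool_rot: [-3.093, -0.545, -0.002]
ft_force: [0.3, -0.8, -3.3]
grip_width: 0.738
grip_force: 20.0
```

Call:
drive_tool([
  [[-0.1,0,0.3],[0,0,0],-1],
  [[0,0,0.2],[0,0,0],-1],
  [[0,0,0.1],[0,0,0],-1],
  [[0,0,0],[0,0,0],-1],
  [[0,0,0],[0,0,0],-1],
])

```text
time: 19.3
position: [0.6362, 0.2612, 0.0881]
tool_rot: [-3.093, -0.545, -0.002]
ft_force: [-0.7, 0.2, 5.4]
grip_width: 0.742
grip_force: 20.0
```

Contact with the floor is felt at the expected height. I'll release and rise.

Call:
drive_tool([
  [[0,0,0],[0,0,0],1],
  [[0,0,0],[0,0,0],1],
  [[0,0,0],[0,0,0],1],
  [[0,0,0],[0,0,0],1],
  [[0,0,-2],[0,0,0],1],
  [[0,0,-4],[0,0,0],1],
  [[0,0,-5],[0,0,0],1],
  [[0,0,0],[0,0,0],1],
])

```text
time: 20.3
position: [0.6387, 0.2612, 0.2042]
tool_rot: [-3.091, -0.544, -0.016]
ft_force: [-0.3, -0.3, 0.0]
grip_width: 0.999
grip_force: 0.0
```

```bash
python3 -c "
from h import *
snap('w9')
plan([(.427,.346,.2,35)],1,5)"
```

```text
[np.float64(0.6387), np.float64(0.2612), np.float64(0.2042)] [np.float64(-3.0913), np.float64(-0.544), np.float64(-0.0161)]
t 20.35 pos [0.6373 0.2611 0.2012] a 19.97 tilt [0.0054 0.0029] w 87.3 gf 0.0
5
[[[-3.4,-3.0,0.0],[0,0,-3],1],[[-3.2,-3.2,0.0],[0,0,-3],1],[[-3.0,-3.4,0.1],[0,0,-3],1],[[-2.9,-3.5,-0.0],[0,0,-3],1],[[-2.6,-3.7,0.0],[0,0,-3],1]]
```

View pics/w9.png

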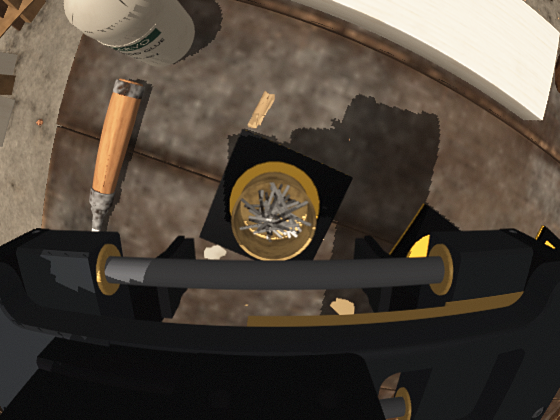

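The tin sits inside its ring of yellow at (274,212). One view is left, so I'll work out the bolt and its inlay from the pictures already seen: w7 shows the bolt disc at (86,130) and tip at (53,132), and w6 shows the inlay corners at (56,192) and (133,198).

```bash
python3 -c "
from h import *
P=[.4194,.153,.195];Q=[3.0936,.5444,-.0005]
print('disc',wrist((86,130),.008,P,Q),'tip',wrist((53,132),.06,P,Q))
for p in [(361,20),(437,80),(477,38)]: print('in w7',wrist(p,.012,P,Q))
P=[.6489,-.1066,.2016];Q=[3.1355,-.193,.0155]
for p in [(56,192),(133,198)]: print('in w6',wrist(p,.012,P,Q))
for p in [(470,80),(583,100),(563,211),(447,190)]: print('top',top((130+p[0]/4,140+p[1]/4),.012))
plan([(.427,.346,.2,0)],1,5)"
```

```text
disc [0.4266 0.348  0.008 ] tip [0.4266 0.3492 0.06  ]
in w7 [0.6001 0.1391 0.012 ]
in w7 [0.5796 0.0542 0.012 ]
in w7 [0.6432 0.0256 0.012 ]
in w6 [0.6917 0.119  0.012 ]
in w6 [0.6726 0.0264 0.012 ]
top [0.6859 0.1173 0.012 ]
top [0.6691 0.0301 0.012 ]
top [0.5822 0.0465 0.012 ]
top [0.5997 0.1354 0.012 ]
t 20.35 pos [0.6373 0.2611 0.2012] a 19.97 tilt [0.0054 0.0029] w 87.3 gf 0.0
5
[[[-3.4,-3.0,0.0],[0,0,4],1],[[-3.6,-2.8,0.0],[0,0,4],1],[[-3.7,-2.6,0.1],[0,0,4],1],[[-3.9,-2.2,-0.0],[0,0,4],1],[[-4.1,-2.0,0.0],[0,0,4],1]]
```

Call:
drive_tool([
  [[-3.4,-3.0,0],[0,0,4],1],
  [[-3.6,-2.8,0],[0,0,4],0.5],
  [[-3.7,-2.6,0],[0,0,4],0],
  [[-3.9,-2.2,0],[0,0,4],0],
  [[-4.1,-2.2,0],[0,0,4],0],
  [[0,0,0],[0,0,0],0],
  [[0,0,0],[0,0,0],0],
])

```text
time: 21.22
position: [0.4255, 0.3475, 0.1971]
tool_rot: [3.141, 0.001, 0.0]
ft_force: [0.1, 0.0, 0.3]
grip_width: 0.515
grip_force: 0.0
```

```bash
python3 -c "
from h import *
show();snap('w10')
i=cv2.imread('pics/w10.png');cv2.imwrite('pics/w10v.png',i)
plan([(.4266,.3485,.094,0)],0,3)"
```

```text
t 21.23 pos [0.4255 0.3475 0.1971] a 0.02 tilt [ 0.     -0.0005] w 44.8 gf 0.0
[np.float64(0.4255), np.float64(0.3475), np.float64(0.1971)] [np.float64(3.1411), np.float64(0.0006), np.float64(0.0001)]
t 21.27 pos [0.4262 0.3469 0.1972] a -0.07 tilt [ 0.0005 -0.0006] w 44.4 gf 0.0
4
[[[0.0,-0.0,2.6],[0,0,0],0],[[0.0,-0.1,2.6],[0,0,0],0],[[0.0,-0.0,2.5],[0,0,0],0],[[0.0,-0.1,2.6],[0,0,0],0]]
```

View pics/w10v.png

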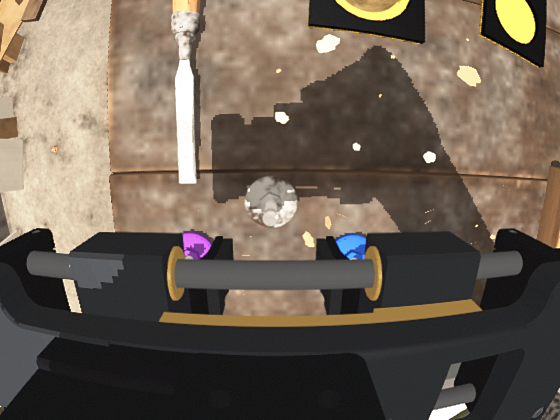

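The steel bolt is centred ahead between the fingers, disc at (271,202) and shank tip near (269,217). The purple and blue bolts lie behind, out of the fingers' way.

```bash
python3 -c "
from h import *
P=[.4255,.3475,.1971];Q=[3.1411,.0006,.0001]
print(wrist((271,202),.008,P,Q),wrist((269,217),.06,P,Q))
for p in [(197,245),(352,245)]: print(wrist(p,.01,P,Q))"
```

```text
[0.4262 0.3508 0.008 ] [0.427  0.3518 0.06  ]
[0.3856 0.4203 0.01  ]
[0.3854 0.2752 0.01  ]
```

Call:
drive_tool([
  [[0.1,-0.3,3],[0,0,0],0],
  [[0,0,3.5],[0,0,0],0],
  [[0,0,2.5],[0,0,0],0],
  [[0,0,1.3],[0,0,0],0],
  [[0,0,0],[0,0,0],0],
  [[0,0,0],[0,0,0],-1],
  [[0,0,0],[0,0,0],-1],
  [[0,0,0],[0,0,0],-1],
  [[0,0,0],[0,0,0],-1],
  [[0,0,0],[0,0,0],-1],
  [[0,0,0],[0,0,0],-1],
], force=20)

```text
time: 22.65
position: [0.4265, 0.351, 0.0945]
tool_rot: [-3.141, 0.0, -0.0]
ft_force: [-0.9, -0.9, 2.5]
grip_width: 0.099
grip_force: 20.0
```

```bash
python3 -c "
from h import *
plan([(.427,.35,.17,0),(.636,.082,.17,0)],-1,5)"
```

```text
t 22.65 pos [0.4265 0.351  0.0945] a -0.01 tilt [0.0001 0.0004] w 8.6 gf 20.0
9
[[[0.0,0.0,-3.8],[0,0,0],-1],[[0.0,0.1,-3.7],[0,0,0],-1],[[3.0,3.8,-0.0],[0,0,0],-1],[[3.0,3.9,-0.0],[0,0,0],-1],[[3.0,3.8,-0.0],[0,0,0],-1],[[3.0,3.8,-0.0],[0,0,0],-1],[[3.0,3.8,-0.0],[0,0,0],-1],[[3.0,3.9,-0.0],[0,0,0],-1],[[3.0,3.8,-0.0],[0,0,0],-1]]
```

Call:
drive_tool([
  [[0,0,-3.8],[0,0,0],-1],
  [[0,0.1,-3.7],[0,0,0],-1],
  [[3,3.8,0],[0,0,0],-1],
  [[3,3.9,0],[0,0,0],-1],
  [[3,3.8,0],[0,0,0],-1],
  [[3,3.8,0],[0,0,0],-1],
  [[3,3.8,0],[0,0,0],-1],
  [[3,3.9,0],[0,0,0],-1],
  [[3,3.8,0],[0,0,0],-1],
  [[0,0,0],[0,0,0],-1],
  [[0,0,0],[0,0,0],-1],
], force=25)

```text
time: 24.02
position: [0.636, 0.0819, 0.1686]
tool_rot: [-3.141, 0.001, 0.002]
ft_force: [0.6, 0.0, -1.1]
grip_width: 0.101
grip_force: 25.0
```

Run:
```python
from h import *
s,_=show(); print(s['ft_force']); snap('w11')
P=s['position'];Q=s['tool_rot']
i=cv2.imread('pics/w11.png'); h=cv2.cvtColor(i,cv2.COLOR_BGR2HSV)
m=cv2.inRange(h,(20,150,90),(35,255,255)); m[250:]=0
n,l,st,c=cv2.connectedComponentsWithStats(m)
for k in range(1,n):
    if st[k,4]>300: print(st[k],c[k])
# far corner of black inlay: dark rows near col
k=max((k for k in range(1,n) if st[k,4]>300),key=lambda k:-abs(c[k][0]-274))
ys,xs=np.where(l==k)
print('far floor',wrist((xs[ys==ys.min()].mean(),ys.min()),.004,P,Q))
r=[(y,xs[ys==y].min(),xs[ys==y].max()) for y in range(ys.min(),ys.max()+1,8)]
for y,a,b in r: print(y,a,b,wrist((a,y),.004,P,Q)[:2],wrist((b,y),.004,P,Q)[:2])
```

```text
t 24.02 pos [0.636  0.0819 0.1686] a -0.04 tilt [-0.0013  0.0003] w 8.8 gf 25.0
[ 0.6423  0.0176 -1.1096]
[np.float64(0.636), np.float64(0.0819), np.float64(0.1686)] [np.float64(-3.1413), np.float64(0.0011), np.float64(0.0021)]
[ 64 166  53  63 481] [ 95.8857 188.0042]
[ 230  171   80   58 2277] [269.3395 192.4756]
far floor [0.6675 0.0865 0.004 ]
171 264 275 [0.6676 0.0906] [0.6675 0.0819]
179 244 294 [0.6612 0.1067] [0.6611 0.0667]
187 236 301 [0.6547 0.1134] [0.6545 0.0609]
195 232 306 [0.6481 0.1168] [0.648  0.0568]
203 230 308 [0.6414 0.1187] [0.6413 0.055 ]
211 230 309 [0.6347 0.1189] [0.6345 0.054 ]
219 232 308 [0.6278 0.1175] [0.6277 0.0547]
227 235 236 [0.6209 0.1153] [0.6209 0.1144]
```

Call:
drive_tool([
  [[-0.1,-0.4,2.5],[0,0,0],-1],
  [[0,0,2.2],[0,0,0],-1],
  [[0,0,1.2],[0,0,0],-1],
  [[0,0,0.5],[0,0,0],-1],
  [[0,0,0.2],[0,0,0],-1],
  [[0,0,0],[0,0,0],-1],
  [[0,0,0],[0,0,0],-1],
])

```text
time: 24.95
position: [0.6358, 0.0856, 0.1039]
tool_rot: [-3.141, 0.001, -0.002]
ft_force: [0.3, 0.3, -0.9]
grip_width: 0.103
grip_force: 25.0
```

Call:
drive_tool([
  [[-0.1,0,0.2],[0,0,0],-1],
  [[0,0,0.2],[0,0,0],-1],
  [[0,0,0.1],[0,0,0],-1],
  [[0,0,0.1],[0,0,0],-1],
  [[0,0,0],[0,0,0],-1],
  [[0,0,0],[0,0,0],-1],
])

```text
time: 25.7
position: [0.6344, 0.0857, 0.0985]
tool_rot: [-3.141, 0.001, 0.001]
ft_force: [-3.9, -0.2, 8.2]
grip_width: 0.097
grip_force: 24.9
```

Call:
drive_tool([
  [[0,0,0],[0,0,0],0.2],
  [[0,0,0],[0,0,0],0.2],
  [[0,0,0],[0,0,0],0.2],
  [[0,0,0],[0,0,0],0.2],
  [[0,0,-2],[0,0,0],0.2],
  [[0,0,-4],[0,0,0],0.2],
  [[0,0,-5],[0,0,0],0.2],
  [[0,0,0],[0,0,0],0.2],
  [[0,0,0],[0,0,0],0.2],
])

```text
time: 26.82
position: [0.6344, 0.0858, 0.208]
tool_rot: [-3.141, 0.0, -0.001]
ft_force: [-0.7, 0.1, -0.8]
grip_width: 0.603
grip_force: 0.0
```

Run:
```python
from h import *
s,_=show(); snap('w12')
P=s['position'];Q=s['tool_rot']
i=cv2.imread('pics/w12.png')
# disc should lie inside yellow ring: classify yellow along rows through pocket
h=cv2.cvtColor(i,cv2.COLOR_BGR2HSV); m=cv2.inRange(h,(20,150,90),(35,255,255))>0
for y in range(160,256,6): print(y,''.join('Y' if m[y,x] else ('.' if i[y,x].max()<45 else 'g') for x in range(205,345,2)))
# where pocket centre / disc top / shank top should appear by inverse lookup
for px in [(271,205),(271,215)]: print(px,wrist(px,.014,P,Q)[:2])
```

```text
t 26.82 pos [0.6344 0.0858 0.208 ] a -0.01 tilt [0.0007 0.0008] w 52.4 gf 0.0
[np.float64(0.6344), np.float64(0.0858), np.float64(0.208)] [np.float64(-3.1408), np.float64(0.0004), np.float64(-0.0011)]
160 gggggggggggggg................................................gggggggg
166 ggggggggggggg..............gYYYYYYYYYYYYYgg.....................gggggg
172 gggggggggggg...........YYYYYYYYYYYYYYYYYYYYYYYYg...............ggggggg
178 gggggggggggg........YYYYYYYYYYgggggggggggYYYYYYYYg.............ggggggg
184 ggggggggggg.......gYYgYYYggggggggggggggggggggYYYYggg..........gggggggg
190 ggggggggggg......gYYYYYYgggggggggggggggggggggggYYYYYg........ggggggggg
196 gggggggggg.......gggggggggggggggggggggggggggggggggggY.......gggggggggg
202 gggggggggg..gggg.gggggggggggggggggggggggggggggggggggg.......gggggggggg
208 ggggggggggggggggg.gYgggggggggggggggggggggggggggggggY.......ggggggggggg
214 gggggggggggggggggg.gYgggggggggggggggggggggggggggggg.......gggggggggggg
220 gggggggggggggggggggg..gYggggggggggggggggggggggggg........ggggggggggggg
226 ggggggggggggggggggggggg..ggggggggYYYggggggggY..g.........ggggggggggggg
232 ggggggggggggggggggggggggggg.....g.......................gggggggggggggg
238 gg....gggggggggg...gggg..g.............................ggggggggg....gg
244 ..........gggggggggggggggggggg........................ggggg...........
250 ...........gggggggggggggggggggggggggggggggggg.........ggggg...........
(271, 205) [0.6313 0.0894]
(271, 215) [0.6219 0.0895]
```

Run:
```python
from h import *
im=ctrl.get_image("side"); cv2.imwrite('pics/side2.png',im[:,:,::-1])
c=ctrl.calibration("side"); K=c["K"]; A=R.from_rotvec(c["attitude"])
def pr(p):
    q=A.inv().apply(np.array(p)-c["origin"]); return K[0,2]-K[0,0]*q[0]/q[2], K[1,2]+K[1,1]*q[1]/q[2]
for z in (.005,.014,.025,.035,.045,.055,.062,.07):
    u,v=pr((.6344,.0862,z)); print(z,round(u),round(v),[int(x) for x in im[round(v),round(u)-7:round(u)+8].mean(1)])
```

```text
0.005 234 238 [95, 97, 97, 97, 94, 93, 97, 109, 127, 121, 108, 97, 82, 74, 72]
0.014 234 235 [73, 73, 76, 82, 91, 102, 112, 125, 159, 169, 149, 134, 131, 129, 128]
0.025 234 232 [19, 25, 29, 40, 59, 95, 129, 133, 134, 142, 126, 105, 76, 47, 26]
0.035 234 228 [6, 8, 7, 10, 36, 94, 136, 141, 112, 58, 20, 13, 13, 14, 17]
0.045 233 225 [21, 18, 21, 25, 31, 60, 112, 138, 133, 106, 61, 35, 29, 30, 28]
0.055 233 222 [41, 43, 42, 45, 46, 76, 129, 149, 142, 109, 68, 47, 40, 35, 34]
0.062 233 219 [41, 42, 41, 41, 55, 110, 170, 150, 124, 101, 66, 43, 38, 36, 33]
0.07 233 217 [38, 37, 40, 42, 47, 49, 55, 59, 60, 53, 46, 42, 39, 39, 39]
```

The shank stands upright exactly where expected, with its tip at about 64 mm. I'll hand in the job.

```bash
python3 -c "
from bench import ctrl
print(ctrl.close_job())"
```

```text
the job is handed in; nothing more can be done
None
```

The plane, cork block, nail tin and steel bolt are each upright on the floor of their own pockets and released; the burl offcut was left alone, and the job was handed in at about 27 s.

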